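# Uncouple the ball hitch on the bench rig and hold the tongue up

## Robot

A 7-joint arm with a two-finger parallel gripper is mounted at the origin on a cart in front of the work surface, level with it; the furniture and walls round the work are solid. World frame = base frame: x ahead of the robot, y to its left, z up, the work surface at z = 0. Lengths are in m, angles in rad, forces in N, time in s.
With the tool pointing down it reaches from about 0.35 to 0.9 m from the base axis. Payload 7.2 kg.
Tool frame: the origin (TCP) lies between the finger pads; the fingertips stand 8 mm ahead of it and the grasp point (between the pads) lies 11 mm behind it; z points along the fingers, y is the line along which they close (so a half turn about z gives the same grasp; the last joint's range is limited). The gripper opens to 85 mm and grips with 20 to 120 N. Pads are 22 mm wide; open, the fingers measure 114 mm over their backs; the gripper's body (76 mm by 85 mm) begins 54 mm behind the grasp point. The pads swing forward as they close: fully open they stand 13 mm farther back than shut.
Start: joints at [-1.177, 0.411, -0.013, 1.596, 0.006, 1.134, -0.082], TCP at [0.278, 0.56, 0.239] pointing down, gripper open.
Joint ranges: [-2.95, 2.95], [-0.29, 1.99], [-1.47, 1.44], [0.14, 2.54], [-1.03, 4.17], [0.13, 1.85], [-2.86, 2.86]. Speed limits (rad/s): [2.39, 2.39, 3.01, 3.01, 3.14, 3.14, 3.14].

## Interface

Orientations are given as a rotation vector (axis times angle).
In Python, from cell import move_ptp, move_linear, goto_joints, open_gripper, grab, pause, ik, get_obs, grab_frame, calibration, MotionError, hand_in gives the robot as it stands. Calls block until the motion is done:
- move_ptp(position, orientation): joint-space move of the TCP to a pose.
- move_linear(position, vel=0.15, attitude=None, guard=None): straight line of the TCP; attitude=None keeps the orientation; vel is the mean speed in m/s. With guard (N) it stops when the force on the tool has changed by that much, and returns True; else False.
- goto_joints(angles): joint-space move.
- open_gripper() and grab(): open the fingers fully, or close them until they stop; the grip force is fixed at half the most.
- pause(seconds).
- ik(position, orientation): joint angles nearest the present ones, or None.
- get_obs(): the state.
- grab_frame(name): name is "side" or "top"; returns (picture, depth): 400x640x3 uint8, red, green, blue; 400x640 float32, m along the optical axis (not along the pixel's ray), 0 where there is no reading.
- calibration(name): a dict with "vfov" (degrees; the focal length in pixels is half the picture's height over the tangent of half this angle, whatever the lens; pixels are square), "cx", "cy" (the principal point, pixels), "rvec" (rotation vector, rad) and "tvec" (3), from world to camera coordinates, as OpenCV has them. Camera axes: x right, y down, z forward; pixel columns grow to the right and rows downward; lengths in m; the calibration is good to about 2 mm. A picture is of the moment at which its call begins. calibration takes no time and is no camera call.
A pose or a line that the arm cannot do raises MotionError and nothing moves.
- hand_in(): hands the job in; it is judged then, once.
The state is a dict: "t": time; "joint_pos": joint angles; "joint_vel": joint speeds; "joint_torque": joint torques, N m; "tool_pos": TCP position; "orientation": TCP orientation; "ft_force": force on the tool from outside, world axes, zero at the start; "wrist_torque": the same for the moment, N m; "grip_width": finger opening in m; "grasp_force": force on a finger pad.
Only numpy, scipy, OpenCV 4.12 (cv2) and the standard library are available. Lean on these libraries where they do the work, as an engineer would, in place of code of your own. Each camera call takes 0.05 s, during which the arm holds its last target. There are 200 camera calls.

## Task

Uncouple the small trailer hitch on the bench rig so that its ball and socket can be inspected: take the upright latch handle beside the coupler, pull it sideways away from the coupler against its spring until the latch is clear of the ball, and only then lift the tongue off the ball by that handle. Raise the tongue to about 20 degrees and finish while still holding it there in the gripper, not letting go. Leave the loose things lying round the rig where they are.

Things in the scene. Friction and masses are not known exactly. Their poses are not given: they have to be found in the camera images.
- hitch_rig: the fixed rig: aluminium base plate 260 x 100 x 10 mm; at its -x end the dark coupler (56 x 56 mm, top at z = 105 mm) sits over a 40 mm ball, joined by the grey tongue stub (34 mm wide) to a pivot bracket (96 mm high) at its +x end. Origin: centre of the plate's underside, on the bench. Own x: along the tongue, ball to pivot; own y: the way the latch is pulled out; z up
- pivot (a point): centre of the tongue's pivot pin, 75 mm above the bench; the pin lies along the rig's y. On the bracket's -y side stands a degree plate (125 mm high) with ticks at 0, 10, 20 and 30 degrees, the 20 degree tick longer
- ball_centre (a point): centre of the 40 mm ball, 66 mm above the bench, 180 mm from the pivot along the rig's -x; it is hidden in the coupler at the start
- latch_grip (a point): where to grip the latch handle: an upright aluminium tab on the coupler's +y side, 12 mm thick (rig's y), 32 mm wide (rig's x), with a lip (15 x 34 mm) on top. The point is in the tab's middle, 25 mm below its top, 145 mm above the bench; at the start 180 mm from the pivot along the rig's -x and 68 mm along +y. It slides with the latch and rises with the tongue in an arc about the pivot pin
- latch (a joint): how far the latch is drawn out along the rig's +y, m: 0 shut, 0.036 at the stop. A spring (4.5 N shut, 10 N fully out) draws it back when let go. A fork on it catches under the ball and locks the tongue down until it is drawn out about 0.026; pull to 0.030 - 0.034
- tongue (a joint): tilt of the tongue about the pivot pin, rad: 0 down on the ball, growing as the coupler end rises (0.35 is 20 degrees; stop at 0.8). Weighs 0.5 to 0.8 kg, no catch: falls back when let go; 3 to 5 N at the handle lifts it
- heat_sink: loose black finned heat sink, 30 x 40 x 22 mm, on the bench on the rig's -y side; leave it alone. Origin: centre of its underside
- spacer_block: loose aluminium block, 30 x 45 x 20 mm, on the bench on the rig's -y side; leave it alone. Origin: centre of its underside
- tape_roll: loose roll of black tape, 62 x 60 x 19 mm, lying on the bench on the rig's +y side; leave it alone. Origin: centre of its underside

How it is judged:
By the outcome, as a careful person would: the job done as asked, in the order asked, and still so for the second after the job is handed in, while the arm keeps its last pose, push and grip.
It also fails if it takes over 32 s, if anything falls off the work surface, if the arm or the gripper's body presses on something with over 40 N, if the wrist force passes 120 N, or if a joint passes its speed limit or range.

## Working session

There is one attempt and no reset: what is moved stays moved. The work goes in short steps, each a Python script; the robot and the scene stay as the last script left them, time stands still between calls to the robot, and variables do not carry over. Pictures are saved under pics/ and viewed, at most 10 in all, crops included, and the job is handed in when it is done.

```bash
mkdir -p pics
cat > h.py <<'E'
import numpy as np, cv2
from cell import *
def save(name,fn):
    im,d=grab_frame(name); cv2.imwrite(f'pics/{fn}.png',im[:,:,::-1]); np.savez(f'pics/{fn}.npz',im=im,d=d); return im,d
def cloud(name,d):
    c=calibration(name); h,w=d.shape; f=h/2/np.tan(np.radians(c['vfov'])/2)
    u,v=np.meshgrid(np.arange(w),np.arange(h))
    P=np.stack([(u-c['cx'])/f*d,(v-c['cy'])/f*d,d],-1)
    R=cv2.Rodrigues(np.array(c['rvec'],float))[0]
    return (P-np.array(c['tvec']).ravel())@R
E
python3 - <<'E'
from h import *
o=get_obs();print(o)
for n in('side','top'):
    save(n,n+'0');print(calibration(n))
a=cv2.imread('pics/side0.png');b=cv2.imread('pics/top0.png')
E
```

```text
{'t': 0.0, 'joint_pos': array([-1.17720068,  0.41190064, -0.01271515,  1.59707276,  0.00557787,
        1.13430558, -0.08217454]), 'joint_vel': array([ 4.79198805e-04, -6.64837908e-04, -8.17803231e-04, -1.56632183e-03,
        7.39253155e-04,  6.07761105e-04,  6.71815909e-05]), 'joint_torque': array([ 2.35466623e-04, -6.00614905e+01,  6.83350302e-01, -2.99401098e+01,
        1.41298352e-02,  1.06020187e-02,  3.87530213e-05]), 'tool_pos': array([0.27827945, 0.55907022, 0.23844083]), 'orientation': array([-7.18826541e-01, -3.05795763e+00,  2.55474076e-03]), 'ft_force': array([-0.93216756, -0.58214898, -0.32060809]), 'wrist_torque': array([ 0.00953749, -0.00347642,  0.02212798]), 'grasp_force': 0.0, 'grip_width': 0.08565085254444839}
{'vfov': 52.326219866455375, 'cx': 325.04418513518584, 'cy': 195.20748514011814, 'rvec': array([ 2.22830122, -0.50142881,  0.23678353]), 'tvec': array([-0.44445971,  0.36562361,  0.59038641])}
{'vfov': 56.214623665312, 'cx': 319.6805078701521, 'cy': 201.71466843538636, 'rvec': array([ 2.14465482, -2.21115141,  0.02585917]), 'tvec': array([0.22644768, 0.57692157, 0.90510647])}
```

View pics/side0.png

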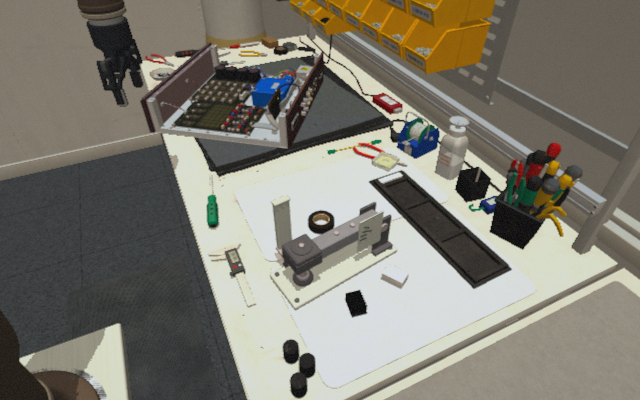

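View pics/top0.png

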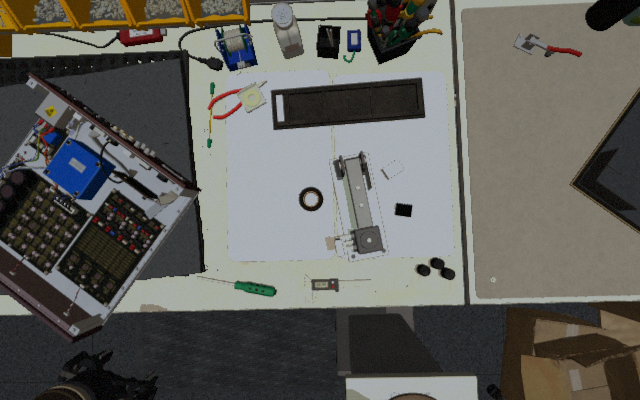

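The side view shows the handle tab at about (283,225) left of the coupler (300,250). In the top view the coupler is at (369,240), the handle lip at about (331,242), the pivot end near (352,160) and the tape roll at (311,199). Next I'll extract the positions from depth.

Run:
```python
from h import *
D=np.load('pics/top0.npz');W=cloud('top',D['d'])
S=np.load('pics/side0.npz');V=cloud('side',S['d'])
def rep(n,P,m):
    q=P[m]; 
    if len(q)<3: print(n,len(q));return
    r=cv2.minAreaRect(q[:,:2].astype(np.float32)*1000); print(n,len(q),q.mean(0).round(4),'z',q[:,2].min().round(3),q[:,2].max().round(3),r)
roi=np.zeros(D['d'].shape,bool);roi[145:265,300:400]=1
rep('lip',W,roi&(W[...,2]>.15)&(W[...,2]<.19))
rep('coupler',W,roi&(abs(W[...,2]-.105)<.004)&(np.arange(400)[:,None]>215))
rep('plate',W,roi&(abs(W[...,2]-.010)<.004)&(np.arange(640)[None]>325))
rep('tape',W,roi&(abs(W[...,2]-.019)<.005)&(np.arange(640)[None]<326))
rep('degplate',W,roi&(W[...,2]>.11)&(np.arange(400)[:,None]<200))
rep('bracket',W,roi&(W[...,2]>.085)&(W[...,2]<.102)&(np.arange(400)[:,None]<200))
r2=np.zeros(S['d'].shape,bool);r2[190:260,265:300]=1
rep('handle side',V,r2&(V[...,2]>.125)&(V[...,2]<.2))
rep('lipside',V,r2&(V[...,2]>.162)&(V[...,2]<.2))
a=cv2.resize(D['im'][145:265,295:415,::-1],None,fx=5,fy=5,interpolation=cv2.INTER_CUBIC)
cv2.imwrite('pics/c.png',a)
a=cv2.resize(S['im'][185:315,260:410,::-1],None,fx=4,fy=4,interpolation=cv2.INTER_CUBIC)
cv2.imwrite('pics/d.png',a)
```

```text
lip 121 [0.4801 0.1673 0.1703] z 0.167 0.174 ((480.2702331542969, 167.3690948486328), (33.654937744140625, 14.878072738647461), 9.558182716369629)
coupler 434 [0.4913 0.1005 0.1035] z 0.101 0.109 ((491.6314697265625, 100.13029479980469), (54.25288009643555, 53.074954986572266), 9.246912002563477)
plate 1827 [0.5634 0.1162 0.0103] z 0.006 0.014 ((579.7229614257812, 90.5223388671875), (270.7405700683594, 148.4991455078125), 9.587498664855957)
tape 307 [0.5925 0.2309 0.0192] z 0.015 0.024 ((592.3323974609375, 230.13409423828125), (54.859519958496094, 57.2220573425293), 88.19709777832031)
degplate 86 [0.6025 0.1237 0.3894] z 0.111 0.942 ((589.2762451171875, 124.25530242919922), (38.72859191894531, 155.53076171875), 59.35181427001953)
bracket 762 [0.6351 0.1236 0.0912] z 0.085 0.102 ((634.2169189453125, 124.92161560058594), (110.48331451416016, 58.509178161621094), 9.44796371459961)
handle side 375 [0.4776 0.1606 0.1522] z 0.125 0.172 ((478.41534423828125, 164.5428466796875), (32.939388275146484, 16.673555374145508), 8.519457817077637)
lipside 130 [0.4784 0.1625 0.1684] z 0.162 0.172 ((478.5537414550781, 164.5689697265625), (33.376956939697266, 16.0954647064209), 5.278151512145996)
```

View pics/c.png

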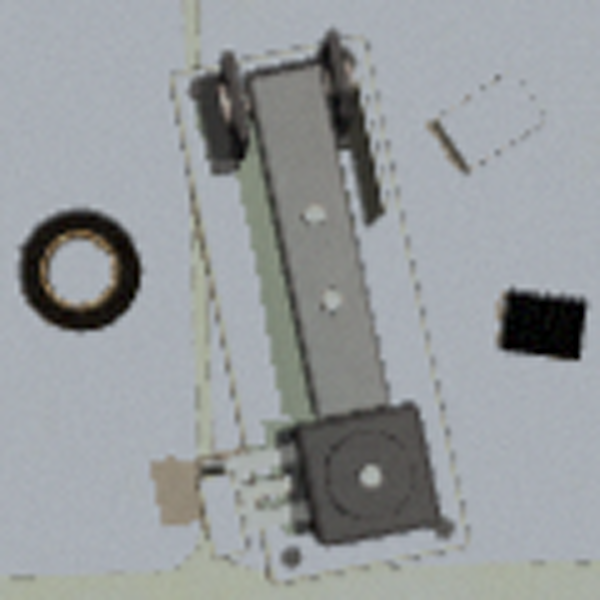

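View pics/d.png

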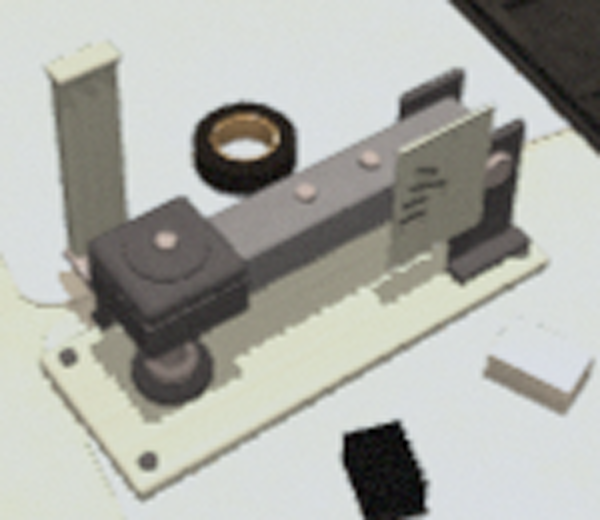

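The lip is at (0.480, 0.167), top at 0.170. The coupler is at (0.4915, 0.1003), and the rig yaw comes out at 9.5° from both measurements. I'll plan the whole path and check IK before moving.

```bash
cat >> h.py <<'E'
from scipy.spatial.transform import Rotation as Ro
YAW=np.radians(9.5); X=np.array([np.cos(YAW),np.sin(YAW),0]); Y=np.array([-np.sin(YAW),np.cos(YAW),0]); Z=np.array([0,0,1.])
GRIP=np.array([.4795,.1662,.145]); PIV=GRIP+.18*X-.068*Y-.07*Z
def pose(s,pull=0,th=0,up=0):
    R0=np.column_stack([np.cross(s*Y,-Z),s*Y,-Z])
    T=Ro.from_rotvec(Y*th)
    p=PIV+T.apply(GRIP+pull*Y-.011*Z-PIV)+up*Z
    return p,(T*Ro.from_matrix(R0)).as_rotvec()
E
python3 - <<'E'
from h import *
for s in(1,-1):
    for a in((0,0,.1),(0,0,0),(.032,0,0),(.032,.18,0),(.032,.36,0)):
        q=ik(*pose(s,*a));print(s,a,pose(s,*a)[0].round(3),None if q is None else np.round(q,2))
E
```

```text
1 (0, 0, 0.1) [0.48  0.166 0.234] [-0.52  0.21  0.11  1.89 -0.03  1.04  1.33]
1 (0, 0, 0) [0.48  0.166 0.134] [-0.48  0.34  0.07  2.   -0.03  0.81  1.34]
1 (0.032, 0, 0) [0.474 0.198 0.134] [-0.52  0.35  0.04  1.98 -0.02  0.82  1.26]
1 (0.032, 0.18, 0) [0.488 0.2   0.165] [-0.47  0.42  0.03  1.78 -0.07  1.11  1.33]
1 (0.032, 0.36, 0) [0.506 0.203 0.194] [-0.44  0.53  0.03  1.57 -0.1   1.39  1.36]
-1 (0, 0, 0.1) [0.48  0.166 0.234] [-0.93  0.23  0.6   1.91 -0.15  1.04 -1.67]
-1 (0, 0, 0) [0.48  0.166 0.134] [-0.89  0.37  0.58  2.02 -0.27  0.82 -1.56]
-1 (0.032, 0, 0) [0.474 0.198 0.134] [-0.94  0.38  0.56  2.01 -0.28  0.83 -1.62]
-1 (0.032, 0.18, 0) [0.488 0.2   0.165] [-0.88  0.47  0.59  1.81 -0.31  1.13 -1.57]
-1 (0.032, 0.36, 0) [0.506 0.203 0.194] [-0.82  0.59  0.61  1.6  -0.35  1.43 -1.52]
```

Run:
```python
from h import *
p=get_obs()['tool_pos']; move_linear(p+[0,0,.08],vel=.2)
q=pose(1,up=.1); move_ptp(*q)
im,d=save('side','s1'); save('top','t1')
o=get_obs();print(o['t'],o['tool_pos'],q[0])
a=cv2.resize(im[100:300,210:410,::-1],None,fx=3,fy=3); cv2.imwrite('pics/e.png',a)
```

```text
2.4 [0.4793925  0.16729871 0.23399061] [0.4795 0.1662 0.234 ]
```

View pics/e.png

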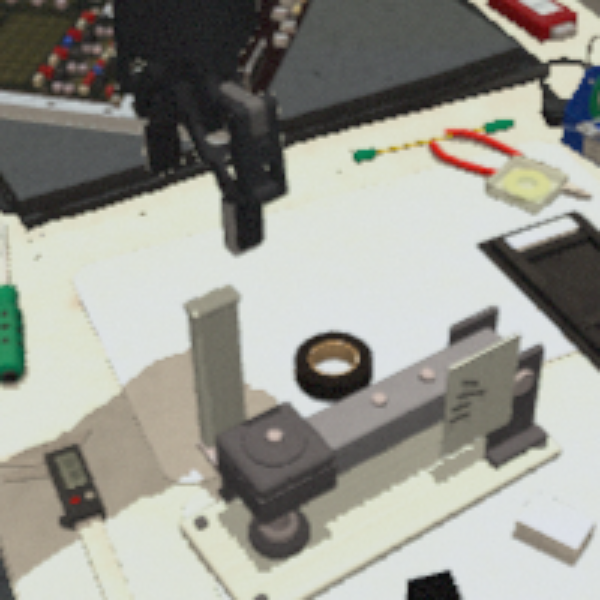

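The crop shows the near finger at about (243,240) and the far finger at about (160,160), straddling the tab at (215,300) with room on both sides. I'll descend and grip.

Run:
```python
from h import *
print(move_linear(pose(1)[0],vel=.08,guard=8))
o=get_obs();print(o['tool_pos'],o['ft_force'])
grab();pause(.3)
o=get_obs();print(o['t'],o['tool_pos'],o['ft_force'],o['grip_width'],o['grasp_force'])
im,d=save('side','s2')
a=cv2.resize(im[140:300,240:400,::-1],None,fx=3.7,fy=3.7); cv2.imwrite('pics/f.png',a)
```

```text
False
[0.47983401 0.16632643 0.13447414] [ 0.19163828 -0.44010113  0.65957722]
4.7583 [0.47945514 0.1666027  0.13412212] [-1.90197963  2.94266999  2.93365813] 0.01122391151434414 58.95044703167514
```

View pics/f.png

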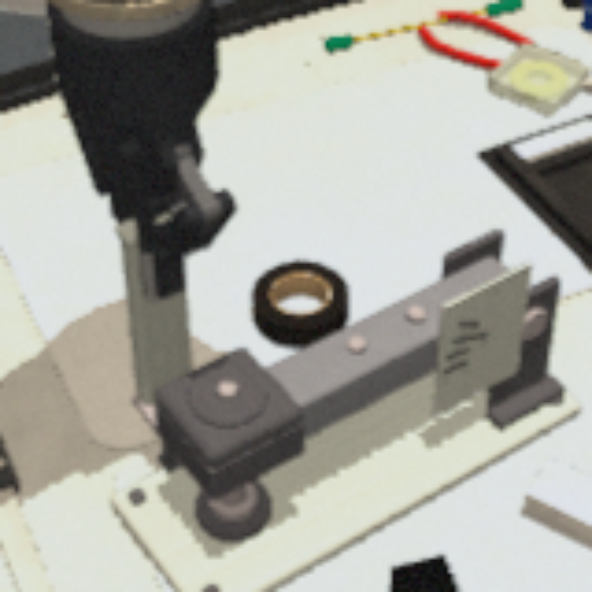

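The grip is good: width 11 mm, force 59 N, and the finger at (170,260) is on the tab. Now I'll pull the latch.

Run:
```python
from h import *
o=get_obs();p0=o['tool_pos'];f0=o['ft_force']
print(move_linear(p0+.0325*Y,vel=.05,guard=25));pause(.2)
o=get_obs();print(o['t'],'pull',(o['tool_pos']-p0)@Y,o['tool_pos']-p0,'dF.Y',(o['ft_force']-f0)@Y,o['ft_force'],o['grip_width'],o['grasp_force'])
im,d=save('side','s3');_,dt=save('top','t3')
V=cloud('side',d);r=np.zeros(d.shape,bool);r[180:265,255:300]=1
m=r&(V[...,2]>.11)&(V[...,2]<.125);q=V[m];q=q[abs((q-GRIP)@X)<.02];print('tab y (face toward coupler)',np.percentile((q-GRIP)@Y,[5,25,50,75]))
V0=cloud('side',np.load('pics/s2.npz')['d']);m=r&(V0[...,2]>.11)&(V0[...,2]<.125);q=V0[m];q=q[abs((q-GRIP)@X)<.02];print('before',np.percentile((q-GRIP)@Y,[5,25,50,75]))
a=cv2.resize(im[140:300,240:400,::-1],None,fx=3.7,fy=3.7); cv2.imwrite('pics/g.png',a)
```

```text
False
5.8167 pull 0.029255101935092568 [-0.00484314  0.02885143 -0.00020531] dF.Y -12.558438606760161 [ 0.13707111 -8.90807732  4.34056825] 0.011646216596414115 59.3706597777782
tab y (face toward coupler) [0.02039145 0.02181217 0.02231416 0.0232037 ]
before [-0.00823332 -0.00719187 -0.00655539 -0.00582782]
```

View pics/g.png

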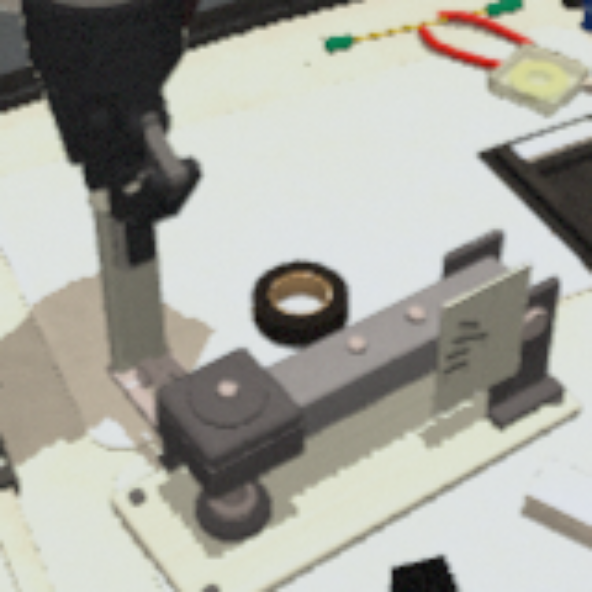

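The latch is out 29 mm, with about 3 mm of arm compliance. I'll draw it a little farther, check, then lift along the arc.

```bash
cat >> h.py <<'E'
def rep(tag=''):
    o=get_obs();R=Ro.from_rotvec(o['orientation']);z=R.as_matrix()[:,2]
    g=o['tool_pos']-.011*z-PIV   # grasp point relative to pivot
    th=np.arctan2(g[2],-g@X)-np.arctan2(.07,.18)
    print(tag,round(o['t'],2),'pull',round(g@Y-.068,4),'r-r0',round(np.hypot(g@X,g[2])-np.hypot(.18,.07),4),'th',round(th,3),'tool tilt',round(np.arctan2(-(z@X),-z[2]),3),'F',np.round([o['ft_force']@X,o['ft_force']@Y,o['ft_force'][2]],1),'grip',round(o['grip_width'],4),round(o['grasp_force'],1))
    return th
E
python3 - <<'E'
from h import *
rep()
move_linear(pose(1,.0355)[0],vel=.03);pause(.2);rep('pulled')
for th in(.03,.06,.12,.18,.24,.30,.355):
    p,o=pose(1,.0355,th); 
    if move_linear(p,vel=.05,attitude=o,guard=20): print('GUARD');rep();break
    rep(th)
pause(.3);rep('end')
im,d=save('side','s4');save('top','t4')
a=cv2.resize(im[120:300,230:410,::-1],None,fx=3.3,fy=3.3); cv2.imwrite('pics/i.png',a)
E
```

```text
5.92 pull 0.0296 r-r0 -0.0001 th -0.0 tool tilt 0.001 F [-1.5 -8.8  4.5] grip 0.0113 59.4
pulled 6.37 pull 0.0321 r-r0 -0.0001 th -0.0 tool tilt 0.001 F [-0.8 -9.1  5. ] grip 0.0115 59.6
0.03 6.63 pull 0.0319 r-r0 -0.0 th 0.026 tool tilt 0.032 F [-1.6 -8.6  0. ] grip 0.0113 59.0
0.06 6.9 pull 0.0318 r-r0 0.0 th 0.054 tool tilt 0.063 F [-1.3 -8.3 -0.9] grip 0.0112 58.9
0.12 7.28 pull 0.0317 r-r0 -0.0 th 0.114 tool tilt 0.123 F [-2.1 -9.7 -0.6] grip 0.0113 59.0
0.18 7.65 pull 0.0317 r-r0 -0.0 th 0.174 tool tilt 0.183 F [-2.7 -8.4 -0. ] grip 0.0116 59.1
0.24 8.03 pull 0.0316 r-r0 -0.0 th 0.234 tool tilt 0.243 F [-3.3 -8.8  0.9] grip 0.0111 59.1
0.3 8.4 pull 0.0316 r-r0 -0.0001 th 0.294 tool tilt 0.303 F [ -3.6 -11.    1.6] grip 0.0114 59.2
0.355 8.76 pull 0.0315 r-r0 -0.0001 th 0.35 tool tilt 0.359 F [-4.4 -9.5  2.1] grip 0.0111 59.2
end 9.06 pull 0.0315 r-r0 -0.0 th 0.35 tool tilt 0.358 F [-3.6 -9.3  0.9] grip 0.0111 59.1
```

View pics/i.png

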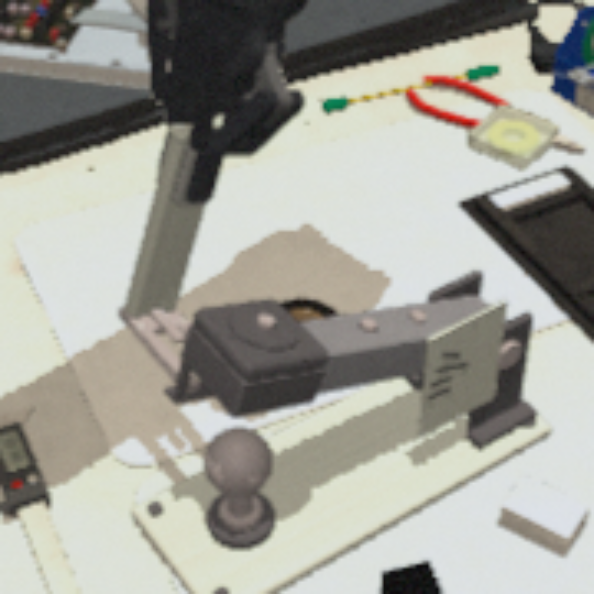

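The tongue is up and the ball is exposed at (238,460). The coupler is at (260,350) and the grip is still on the tab. I'll check the actual tilt from depth.

Run:
```python
from h import *
for n,f in(('side','s4'),('top','t4')):
    V=cloud(n,np.load(f'pics/{f}.npz')['d'])-PIV; x,y,z=V@X,V@Y,V[...,2]
    m=(abs(y)<.013)&(x>-.13)&(x<-.03)&(z>.01)&(z<.12); A=np.polyfit(x[m],z[m],1)
    k=abs(np.polyval(A,x)-z)<.006; A=np.polyfit(x[m&k],z[m&k],1); print(n,m.sum(),(m&k).sum(),'tilt deg',np.degrees(np.arctan(-A[0])))
rep()
```

```text
side 359 359 tilt deg 19.765289363079198
top 336 336 tilt deg 20.009916843031856
 9.16 pull 0.0315 r-r0 -0.0 th 0.35 tool tilt 0.358 F [-3.4 -9.1  0.2] grip 0.0116 59.1
```

```bash
python3 -c "
from cell import *
print(hand_in())"
```

```text
the job is handed in; nothing more can be done
None
```

I drew the latch out about 32 mm before lifting, raised the tongue to about 20° (19.8° and 20.0° from the two cameras), and handed the job in at about 9 s with the gripper still holding the handle; I sent no motion near the loose things.

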